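# Wind the bench timer past its top mark and set it back to the red tab

## Task

Set the bench timer for the next soak: push its grey knob in gently, just firmly enough that the dial turns with it, and wind the dial clockwise until the white pointer is clearly past the yellow top mark; then, with the knob still pushed in, turn it back down until the pointer stands at the middle of the red tab, and let go. Do not shift the red tab, do not lean hard on the knob, and leave the things lying round the timer alone.

Things in the scene. Friction and masses are not known exactly. Their poses are not given: they have to be found in the camera images.
- timer: white bench timer, fixed to the worktop, a box 130 x 130 x 45 mm (its face is level, 45 mm up); origin at the centre of its underside, z up, x away from its front. Knob, dial and ring turn about the vertical axis through this origin.
- knob: ribbed grey cylinder 38 mm in diameter, rising 56 mm above the dial; origin on the axis at its foot, 49 mm above the worktop. Sprung: pushing it in takes 3 N at once and 0.25 N more per mm, until after 2 to 12 mm it meets a toothed clutch inside (worn: unlike every time, not visible, to be felt); then the force climbs by 3 to 8 N per mm. It can go in 19 mm. Let go, it springs up.
- knob_grip (a point): where to grip the knob: on its axis, 93 mm above the worktop, 12 mm below its top; any yaw; 19 mm further down fingertips still clear the dial. The knob turns the dial only while pressed on the clutch, else it spins free or skips over the teeth with a jerk: a push of 16 N in all drives the dial, over 24 N in all is too much (19 N on the clutch); about 19 N in all is right.
- clutch_spring (a joint): how far the spring under the clutch, hidden in the case, is pressed down, m: about 0.0002 until the knob meets the clutch, then 0.001 more for every 8 N on the clutch; 0.0014 is needed to drive the dial, 0.0025 (19 N) is too much. A single reading is off by some 0.0004, so rather feel for it with the wrist force.
- dial (a joint): angle of the black dial disc (87 mm across, its top 49 mm above the worktop) with the white pointer line, rad: grows as the dial turns clockwise seen from above, 4.00 at the yellow top mark, end stop at 4.35 (there the clutch skips). It has about 0.15 N m of friction and stays where it is left.
- pointer_tip (a point): outer end of the dial's white pointer line, 44 mm from the axis, 49 mm above the worktop
- top_mark (a point): point at the dial's edge (44 mm from the axis) inside the yellow block on the timer's face, the top mark
- set_ring (a joint): angle of the aluminium ring (103 mm across) round the dial that carries the red tab, in the same angles as joint dial: the pointer stands at the middle of the red tab when both are equal. It keeps its place unless knocked.
- set_mark (a point): inner end of the red tab (8 mm wide, top 50 mm above the worktop), in its middle, 44 mm from the axis: where the pointer tip must finally stand
- eraser: blue and white eraser, 21 x 52 x 12 mm, loose to the left of the timer; origin under its centre
- stopwatch: black stopwatch, 70 x 61 x 18 mm, loose to the right of the timer; origin under its centre
- marker_red: white marker pen with a red clip, 17 x 120 x 19 mm, loose behind the timer; origin under its centre

How it is judged:
On the way:
1. the dial is wound past the yellow top mark (value of joint dial above 4.04 rad), for 0.1 s.
At the end, for the whole second after the job is handed in: the pointer tip stands within 4 mm of the middle of the red tab, with the dial at rest (distance between pointer_tip and set_mark below 0.004 m and velocity of joint dial between -0.05 and 0.05 rad/s); the robot touches nothing.
It fails at once if the knob is pressed on its clutch with more than 19 N (a push of about 24 N in all) (value of joint clutch_spring above 0.0025 m).
It fails at once if the red tab is shifted by more than 3 mm (distance of set_mark from where it was at the start of the episode above 0.003 m).
It fails at once if a thing beside the timer is moved by more than 10 mm (distance of any of eraser, stopwatch, marker_red from where it was at the start of the episode above 0.01 m).
It also fails if it takes over 54 s, if anything falls off the work surface, if the arm or the gripper's body presses on something with over 40 N, if the wrist force passes 120 N, or if a joint passes its speed limit or range.

## Robot

A 7-joint arm with a two-finger parallel gripper is mounted at the origin on a cart in front of the work surface, level with it; the furniture and walls round the work are solid. World frame = base frame: x ahead of the robot, y to its left, z up, the work surface at z = 0. Lengths are in m, angles in rad, forces in N, time in s.
With the tool pointing down it reaches from about 0.425 to 0.8 m from the base axis. Payload 8.3 kg.
Tool frame: the origin (TCP) lies midway between the tips of the shut fingers; the grasp point (between the pads) lies 19 mm behind it (robot.tcp_to_grasp is the distance from the TCP to the grasp point, in m); z points along the fingers, y is the line along which they close (so a half turn about z gives the same grasp; the last joint's range is limited). The gripper opens to 85 mm and grips with 20 to 120 N. Pads are 22 mm wide; open, the fingers measure 114 mm over their backs; the gripper's body (76 mm by 85 mm) begins 54 mm behind the grasp point. The pads swing forward as they close: fully open they stand 13 mm farther back than shut.
Start: joints at [-1.282, 0.383, 0.016, 1.37, -0.006, 1.388, -0.046], TCP at [0.215, 0.587, 0.231] pointing down, gripper open.
Joint ranges: [-2.95, 2.95], [-0.25, 2.06], [-1.52, 1.56], [0.18, 2.33], [-1.44, 4.58], [0.02, 2.06], [-3.01, 3.01]. Speed limits (rad/s): [2.39, 2.39, 3.01, 3.01, 3.14, 3.14, 3.14].

## Interface

Orientations are given as a unit quaternion [w, x, y, z].
In Python, from workcell import robot gives the robot as it stands.
- The arm moves only by the tool step_arm, never from a script. Its argument "increments" is a list that holds one entry, the list of rows, each a list of 6 numbers: the shift along the tool's x, y, z in normalised numbers (1 is 1 m), then the turn, a rotation vector about the tool's x, y, z in normalised numbers (1 is pi rad). A call has 1 to 10 rows; each row is the pose to reach, as a shift and turn from the pose commanded when the call began, along the tool's axes at that moment; what a row does not reach only later rows make up. A row lasts 1/10 s, in which the tool goes at most 50 mm and 8.59 degrees, less where a joint would pass 70% of its speed; a pose out of reach is approached as far as the arm can. A call with a gripper value outside its range is refused whole. "jaw" is the opening, from 0 (shut) to 1 (fully open), set as the call begins (left out, the last holds). The fingers move at their own pace and stop on an object; the grip force is fixed at half the most. Time passes only in rows, so rows that repeat a pose let the fingers close. It gives the time, the measured TCP pose, the force, the opening and the grip force at its end, in the units of the state.
- robot.state(): the state, without advancing time (a new reading comes with each control period).
- robot.snapshot(name): name is "scene" or "top"; returns a dict with "color" (420x560x3 uint8, red, green, blue), "fx", "fy", "cx", "cy" (pixels), "R" (3x3) and "t" (3): a world point X has camera coordinates R X + t. Camera axes: x right, y down, z forward; pixel columns grow to the right and rows downward; lengths in m; the calibration is good to about 2 mm. A picture is of the moment at which its call begins. There is no depth.
- robot.sign_off(): hands the job in; it is judged then, once.
Trained networks look in a picture, given as the dict that the camera call returned (one of the last four; its "shot" number tells which), for a name from the list of things; names that differ only in an ending like _2 or _b are one class to them, and where a whole thing is asked for, a point or a joint stands for the part that bears it (a point fixed in the world has none). Each returns a list of dicts, best first, with "score" (0 to 1); they miss things now and then, are a little off and sometimes report something else, mostly with a low value. They report only what shows in the picture. A call takes as long as a camera call.
- robot.recognise(picture, name): "at" ([column, row] in pixels, amid what is visible of it).
- robot.place_of(picture, name): "at" ([column, row] in pixels: a listed point, or the origin of a listed thing).
The state is a dict: "clock": time; "joints": joint angles; "qd": joint speeds; "joint_torque": joint torques, N m; "tool_pos": TCP position; "eef_rot": TCP orientation; "ft_force": force on the tool from outside, world axes, zero at the start; "wrist_torque": the same for the moment, N m; "opening": finger opening in m; "gripper_force": force on a finger pad.
Only numpy, scipy, OpenCV 4.12 (cv2) and the standard library are available. Lean on these libraries where they do the work, as an engineer would, in place of code of your own. Each camera call takes 0.05 s, during which the arm holds its last target. There are 200 camera calls.

## Working session

There is one attempt and no reset: what is moved stays moved. The work goes in short steps, Python scripts to look and compute and a tool call to move; the robot and the scene stay as the last step left them, time stands still between calls to the robot, and variables do not carry over. Pictures are saved under pics/ and viewed, at most 10 in all, crops included, and the job is handed in when it is done.

Besides the shell and the picture viewer there is one more tool, called after "Request:" as name(argument=value, ...) on one line, values as JSON. step_arm: Moves the arm, as the interface text tells. Its arguments: {"type":"object","properties":{"increments":{"type":"array","items":{"type":"array","items":{"type":"array","items":{"type":"number"}}}},"jaw":{"type":"number"}},"required":["increments"]}

```bash
mkdir -p pics; cat > h.py <<'E'
from workcell import robot
import numpy as np, cv2
def save(s,n): cv2.imwrite(f'pics/{n}.png',cv2.cvtColor(s['color'],cv2.COLOR_RGB2BGR))
def ray(s,p):
    R=np.array(s['R']);t=np.array(s['t'])
    d=R.T@np.array([(p[0]-s['cx'])/s['fx'],(p[1]-s['cy'])/s['fy'],1.]); return -R.T@t,d/np.linalg.norm(d)
def atz(s,p,z):
    o,d=ray(s,p); return o+d*(z-o[2])/d[2]
def tri(a,pa,b,pb):
    A=np.zeros((3,3));v=np.zeros(3);L=[ray(a,pa),ray(b,pb)]
    for o,d in L:
        M=np.eye(3)-np.outer(d,d);A+=M;v+=M@o
    X=np.linalg.solve(A,v); o,d=L[0]; return X,np.linalg.norm(np.cross(L[0][1],X-L[0][0]))
E
python3 - <<'E'
from h import *
a=robot.snapshot('scene');b=robot.snapshot('top');save(a,'a');save(b,'b')
np.set_printoptions(precision=4,suppress=True)
for n in ['timer','knob','knob_grip','pointer_tip','top_mark','set_mark','eraser','stopwatch','marker_red']:
    ra,rb=robot.place_of(a,n),robot.place_of(b,n)
    print(n,[(np.round(r['at'],1),round(r['score'],2)) for r in ra[:2]],[(np.round(r['at'],1),round(r['score'],2)) for r in rb[:2]], end=' ')
    if ra and rb: print(*tri(a,ra[0]['at'],b,rb[0]['at']))
    else: print()
print(robot.state())
cv2.imwrite('pics/ab.png',np.vstack([cv2.imread('pics/a.png'),cv2.imread('pics/b.png')])[:,:] if 0 else cv2.imread('pics/b.png'))
E
```

```text
timer [(array([279.1, 269.9]), 0.95)] [(array([339. , 250.1]), 0.8)] [ 0.505  -0.0901  0.0125] 0.0031545897844301543
knob [] [(array([341.9, 249.2]), 0.73)] 
knob_grip [(array([280.9, 242.8]), 0.67)] [(array([341.2, 246.3]), 0.65)] [ 0.5073 -0.0863  0.1037] 0.000333432987162741
pointer_tip [(array([269.2, 272. ]), 0.97)] [(array([347.4, 272.7]), 0.93)] [ 0.4653 -0.1039  0.0492] 0.0016119722140213663
top_mark [(array([262.1, 251.5]), 0.79), (array([248. , 228.2]), 0.55)] [(array([316.5, 263.7]), 0.7)] [ 0.4809 -0.0472  0.0478] 0.0015602500004119266
set_mark [(array([262.6, 263. ]), 0.57)] [(array([332.2, 272.2]), 0.79)] [ 0.4655 -0.076   0.049 ] 0.0013615918775997263
eraser [(array([247.2, 230. ]), 0.46)] [(array([258.8, 252.3]), 0.6)] [ 0.503   0.0641 -0.0029] 0.0007828530421719656
stopwatch [(array([313.2, 313.9]), 0.62)] [(array([405.4, 248.3]), 0.81)] [ 0.5105 -0.2188  0.0048] 0.003760282967174583
marker_red [(array([306.6, 247. ]), 0.71)] [(array([318.9, 200. ]), 0.84)] [ 0.6075 -0.0525 -0.0125] 0.00287998382802403
{'clock': 1.0, 'joints': array([-1.2819,  0.3834,  0.0164,  1.3701, -0.0063,  1.3882, -0.0465]), 'qd': array([-0.0001,  0.0013, -0.0004, -0.0003, -0.0012,  0.0024,  0.0004]), 'joint_torque': array([ -0.0007, -62.7357,   0.843 , -37.2084,   0.0168,   0.003 ,
         0.    ]), 'tool_pos': array([0.2153, 0.5867, 0.2313]), 'eef_rot': array([-0.    ,  0.175 ,  0.9846,  0.    ]), 'ft_force': array([-1.3897,  1.1669,  0.044 ]), 'wrist_torque': array([ 0.0053, -0.0013,  0.0223]), 'gripper_force': 0.0, 'opening': 0.08526933754975953}
```

View pics/b.png

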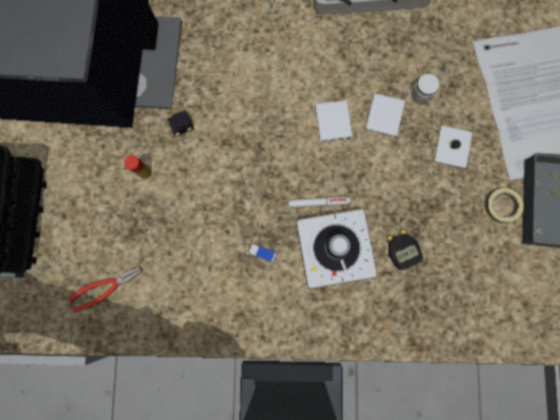

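View pics/a.png

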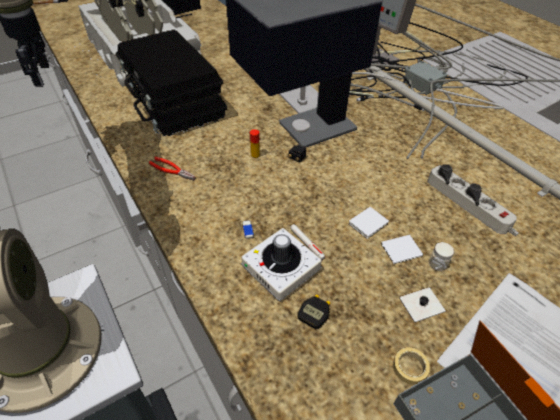

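Top view: knob top about (340,243), pointer end about (345,268), red tab about (334,273), yellow mark about (314,269). The scene view agrees, so clockwise runs pointer → red → yellow. Next I'll refine the axis from enlarged crops.

```bash
cat > axis.py <<'E'
from h import *
np.set_printoptions(precision=4,suppress=True)
def run(name):
    a=robot.snapshot('scene');b=robot.snapshot('top');save(a,name+'a');save(b,name+'b')
    Z={'timer':0,'knob':.049,'knob_grip':.093,'pointer_tip':.049,'top_mark':.049,'set_mark':.049}
    for n in Z:
        for s in (a,b):
            r=robot.place_of(s,n)
            if r: print(n,'ab'[s is b],round(r[0]['score'],2),atz(s,r[0]['at'],Z[n]))
    return a,b
E
python3 - <<'E'
from axis import *
a,b=run('c')
def proj(s,X):
    c=np.array(s['R'])@X+np.array(s['t']); return s['fx']*c[0]/c[2]+s['cx'],s['fy']*c[1]/c[2]+s['cy']
C=np.array([.506,-.089])
# face outline in both views: white contour -> corners at z=.045
out=[]
for s,k in ((a,8),(b,6)):
    u,v=proj(s,np.array([*C,.05])); w=(44,38) if s is b else (50,42)
    x0,y0=int(u-w[0]),int(v-w[1])
    im=cv2.cvtColor(s['color'],cv2.COLOR_RGB2BGR)[y0:y0+2*w[1],x0:x0+2*w[0]]
    g=cv2.resize(im,None,fx=k,fy=k,interpolation=cv2.INTER_CUBIC)
    for z,r,c in((.049,.0435,(0,255,0)),(.045,.0515,(255,0,255)),(.105-0,.019,(0,255,255))):
        P=[proj(s,np.array([C[0]+r*np.cos(t),C[1]+r*np.sin(t),z])) for t in np.linspace(0,6.283,60)]
        for p in P: cv2.circle(g,(int((p[0]-x0+.5)*k),int((p[1]-y0+.5)*k)),1,c,-1)
    out.append(g); cv2.imwrite(f'pics/crop{k}.png',g); print(g.shape,x0,y0,k)
h=min(o.shape[0] for o in out)
g=np.hstack([cv2.resize(o,(400,int(o.shape[0]*400/o.shape[1])))[:340] for o in out]); cv2.imwrite('pics/crops.png',g)
E
```

```text
timer a 0.76 [ 0.5063 -0.0781  0.    ]
timer b 0.64 [ 0.5113 -0.0897  0.    ]
knob a 0.77 [ 0.5111 -0.0827  0.049 ]
knob b 0.98 [ 0.5089 -0.0935  0.049 ]
knob_grip a 0.84 [ 0.5133 -0.0797  0.093 ]
knob_grip b 0.61 [ 0.5084 -0.0839  0.093 ]
pointer_tip a 0.63 [ 0.4639 -0.1047  0.049 ]
pointer_tip b 0.8 [ 0.4654 -0.0948  0.049 ]
top_mark a 0.98 [ 0.4812 -0.0436  0.049 ]
top_mark b 0.91 [ 0.4871 -0.0461  0.049 ]
set_mark a 0.64 [ 0.4687 -0.0779  0.049 ]
set_mark b 0.92 [ 0.4671 -0.078   0.049 ]
(672, 800, 3) 230 217 8
(456, 528, 3) 295 211 6Traceback (most recent call last):
  File "<stdin>", line 18, in <module>
    return _nx.concatenate(arrs, 1, dtype=dtype, casting=casting)
           ~~~~~~~~~~~~~~~^^^^^^^^^^^^^^^^^^^^^^^^^^^^^^^^^^^^^^^
ValueError: all the input array dimensions except for the concatenation axis must match exactly, but along dimension 0, the array at index 0 has size 336 and the array at index 1 has size 340
```

```bash
python3 -c "
import cv2,numpy as np
g=[cv2.resize(cv2.imread(f'pics/crop{k}.png'),(400,336)) for k in (8,6)]
cv2.imwrite('pics/crops.png',np.hstack(g))"
```

```text
(no output)
```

View pics/crops.png

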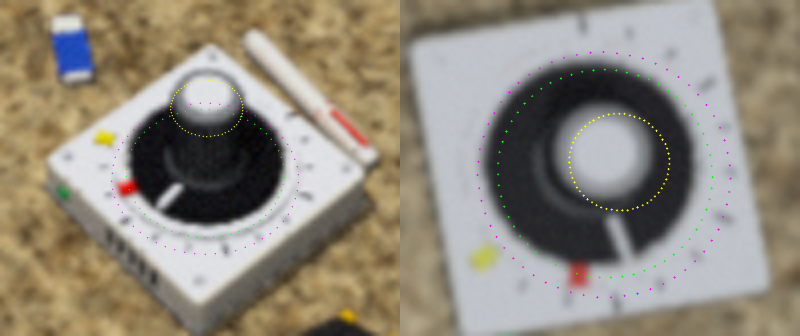

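```bash
cat > fit.py <<'E'
from axis import *
def marks(s,C):
    im=s['color'].astype(int); H,W=im.shape[:2]
    vv,uu=np.mgrid[:H,:W]
    hsv=cv2.cvtColor(s['color'],cv2.COLOR_RGB2HSV).astype(int)
    P=np.array([[atz(s,(u,v),.049) for u in range(W)] for v in range(H)])[:,:,:2] if 0 else None
    R=np.array(s['R']);t=np.array(s['t'])
    d=np.stack([(uu-s['cx'])/s['fx'],(vv-s['cy'])/s['fy'],np.ones((H,W))],-1)@R
    o=-R.T@t; X=o+d*((.049-o[2])/d[...,2])[...,None]
    rel=X[...,:2]-C; r=np.hypot(rel[...,0],rel[...,1])
    val=hsv[...,2]; dark=((val<90)&(r<.055)).astype(np.uint8)
    cs,_=cv2.findContours(dark,cv2.RETR_EXTERNAL,cv2.CHAIN_APPROX_NONE)
    c=max(cs,key=cv2.contourArea)[:,0]; q=X[c[:,1],c[:,0],:2]
    return X,hsv,r,q
def circ(q,C):
    from scipy.optimize import least_squares
    f=least_squares(lambda p:np.hypot(*(q-p[:2]).T)-p[2],[*C,.043],loss='soft_l1',f_scale=.001); return f.x
def analyse(a,b,C):
    C=np.array(C)
    for s in(a,b):
        X,hsv,r,q=marks(s,C); print('ab'[s is b],'disc',circ(q,C),end=' ')
        for n,m in(('red',((hsv[...,0]<8)|(hsv[...,0]>172))&(hsv[...,1]>130)),('yel',(abs(hsv[...,0]-29)<6)&(hsv[...,1]>110))):
            k=m&(r<.07)&(r>.03)&(hsv[...,2]>90); w=hsv[...,1][k].astype(float)
            if k.any():
                p=(X[k][:,:2]*w[:,None]).sum(0)/w.sum(); e=p-C; print(n,k.sum(),p,'ang cw',np.degrees(-np.arctan2(e[1],e[0]))%360,end=' ')
        k=(hsv[...,2]>120)&(r>.026)&(r<.038)&(hsv[...,1]<60)
        if k.any():
            p=X[k][:,:2].mean(0); e=p-C; print('ptr',k.sum(),p,np.degrees(-np.arctan2(e[1],e[0]))%360,end='')
        print()
E
python3 - <<'E'
from fit import *
a=robot.snapshot('scene');b=robot.snapshot('top')
analyse(a,b,[.510,-.083])
E
```

```text
a disc [ 0.511  -0.083   0.0411] red 14 [ 0.4645 -0.0769] ang cw 187.64813930882704 yel 12 [ 0.4703 -0.0404] ang cw 227.01834778958678 ptr 40 [ 0.5114 -0.0682] 275.40257498538574
b disc [ 0.5106 -0.0827  0.0406] red 11 [ 0.464  -0.0785] ang cw 185.60175765660418 yel 7 [ 0.4696 -0.0401] ang cw 226.68809349685463 ptr 19 [ 0.4802 -0.0946] 158.66074509976232
```

Both views agree: the axis is at (0.511, -0.083). Marks, clockwise from above: pointer 159°, red 186.3°, yellow 226.3°. So I wind about +75°, then turn back about 48°. I'll move over the knob first, on an outward bulge to stay within reach.

Request:
step_arm(increments=[[[-0.034,-0.026,0,0,0,0],[-0.068,-0.052,0,0,0,0],[-0.102,-0.077,0,0,0,0],[-0.137,-0.103,0,0,0,0],[-0.171,-0.129,0,0,0,0],[-0.205,-0.155,0,0,0,0],[-0.239,-0.18,0,0,0,0],[-0.273,-0.206,0,0,0,0],[-0.3,-0.245,0.01,0,0,0],[-0.327,-0.285,0.02,0,0,0]]], jaw=1)

```text
clock: 2.8
tool_pos: [0.4248, 0.205, 0.2114]
eef_rot: [0.0, 0.175, 0.985, 0.0]
ft_force: [1.8, 0.2, 0.6]
opening: 0.0854
gripper_force: 0.0
```

```bash
cat > go.py <<'E'
from h import *
from scipy.spatial.transform import Rotation as Ro
import sys
np.set_printoptions(precision=4,suppress=True)
s=robot.state(); q=s['eef_rot']; R=Ro.from_quat(q[[1,2,3,0]]).as_matrix()
T=np.array([float(v) for v in sys.argv[1:4]])
print(s['clock'],s['joints'],s['tool_pos'],'delta tool',R.T@(T-s['tool_pos']),'F',s['ft_force'],'M',s['wrist_torque'],s['opening'],s['gripper_force']);print(R)
E
python3 go.py .511 -.083 .15
```

```text
2.8 [-0.7913  0.0565  0.2871  1.8162 -0.0169  1.2699  0.7195] [0.4248 0.205  0.2114] delta tool [-0.1801 -0.2407  0.0613] F [1.7792 0.2379 0.618 ] M [ 0.004  -0.0628  0.0586] 0.08544365810554237 0.0
[[-0.9388  0.3444  0.0011]
 [ 0.3444  0.9388  0.0007]
 [-0.0007  0.0011 -1.    ]]
```

Request:
step_arm(increments=[[[-0.026,-0.034,0.009,0,0,0],[-0.051,-0.069,0.018,0,0,0],[-0.077,-0.103,0.026,0,0,0],[-0.103,-0.138,0.035,0,0,0],[-0.129,-0.172,0.044,0,0,0],[-0.154,-0.206,0.053,0,0,0],[-0.18,-0.241,0.061,0,0,0],[-0.18,-0.241,0.061,0,0,0],[-0.18,-0.241,0.061,0,0,0]]])

```text
clock: 3.7
tool_pos: [0.5099, -0.083, 0.1501]
eef_rot: [-0.0, 0.176, 0.984, -0.0]
ft_force: [1.0, 0.6, -0.2]
opening: 0.0854
gripper_force: 0.0
```

```bash
python3 go.py .511 -.083 .073
```

```text
3.7 [-0.3891  0.2258  0.5654  1.8023 -0.1311  1.1514  1.4346] [ 0.5099 -0.083   0.1501] delta tool [-0.001   0.0005  0.0771] F [ 0.9783  0.6243 -0.2136] M [ 0.0033 -0.0495  0.0172] 0.08536470019438 0.0
[[-0.9378  0.3472 -0.0006]
 [ 0.3472  0.9378 -0.0004]
 [ 0.0004 -0.0006 -1.    ]]
```

Request:
step_arm(increments=[[[-0.001,0,0.02,0,0,0],[-0.001,0,0.04,0,0,0],[-0.001,0,0.06,0,0,0],[-0.001,0,0.075,0,0,0],[-0.001,0,0.077,0,0,0],[-0.001,0,0.077,0,0,0]]])

```text
clock: 4.3
tool_pos: [0.511, -0.0809, 0.0735]
eef_rot: [-0.0, 0.174, 0.985, 0.0]
ft_force: [0.4, -0.4, 0.5]
opening: 0.0852
gripper_force: 0.0
```

```bash
python3 - <<'E'
from h import *
a=robot.snapshot('scene');b=robot.snapshot('top')
g=[cv2.resize(s['color'][y:y+100,x:x+120,::-1],(400,333)) for s,x,y in((a,220,190),(b,280,190))]
cv2.imwrite('pics/d.png',np.hstack(g))
E
python3 go.py .511 -.083 .073
```

```text
4.4 [-0.3608  0.3218  0.5431  1.8813 -0.1973  0.99    1.4883] [ 0.5117 -0.0815  0.0743] delta tool [ 0.0001 -0.0016  0.0013] F [ 0.5268 -0.047   0.6262] M [-0.0042  0.0059 -0.0463] 0.08541174474609906 0.0
[[-0.9391  0.3436  0.0015]
 [ 0.3436  0.9391  0.0002]
 [-0.0013  0.0007 -1.    ]]
```

View pics/d.png

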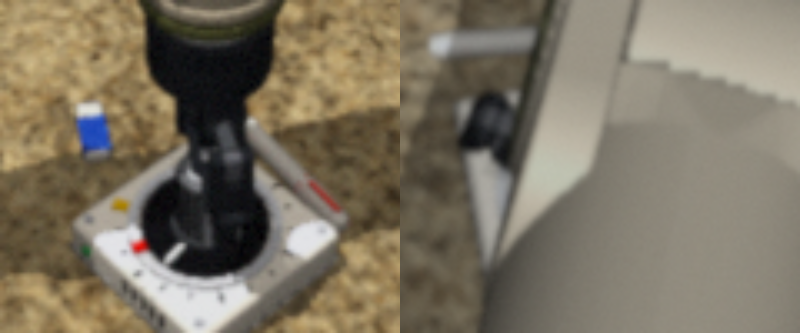

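The scene view (left) shows the fingers straddling the knob, with the pointer at (175,253), red at (140,245) and yellow at (120,205) in the crop. The arm blocks the top view. Closing now.

Request:
step_arm(increments=[[[0,0,0,0,0,0],[0,0,0,0,0,0],[0,0,0,0,0,0],[0,0,0,0,0,0],[0,0,0,0,0,0],[0,0,0,0,0,0],[0,0,0,0,0,0],[0,0,0,0,0,0]]], jaw=0)

```text
clock: 5.2
tool_pos: [0.511, -0.0824, 0.0734]
eef_rot: [0.0, 0.175, 0.985, -0.0]
ft_force: [-0.2, -1.8, 3.0]
opening: 0.0368
gripper_force: 59.6
```

```bash
python3 go.py .511 -.083 .073
```

```text
5.2 [-0.3598  0.3231  0.5436  1.8823 -0.1974  0.9891  1.4888] [ 0.511  -0.0824  0.0734] delta tool [-0.0002 -0.0006  0.0004] F [-0.1875 -1.8097  2.9681] M [-0.3836  0.1492  0.0321] 0.036752932082690724 59.57909882068634
[[-0.9387  0.3448  0.0001]
 [ 0.3448  0.9387 -0.0003]
 [-0.0002 -0.0003 -1.    ]]
```

Request:
step_arm(increments=[[[0,0,0.001,0,0,0],[0,0,0.0015,0,0,0],[0,0,0.0015,0,0,0]]])

```text
clock: 5.5
tool_pos: [0.511, -0.0824, 0.0718]
eef_rot: [0.0, 0.175, 0.985, -0.0]
ft_force: [-1.0, -3.9, 3.5]
opening: 0.0367
gripper_force: 59.6
```

Request:
step_arm(increments=[[[0,0,0.001,0,0,0],[0,0,0.001,0,0,0]]])

```text
clock: 5.7
tool_pos: [0.511, -0.0824, 0.0708]
eef_rot: [0.0, 0.175, 0.985, -0.0]
ft_force: [-0.2, -4.1, 3.7]
opening: 0.0367
gripper_force: 59.6
```

Request:
step_arm(increments=[[[0,0,0.001,0,0,0],[0,0,0.0015,0,0,0],[0,0,0.0015,0,0,0]]])

```text
clock: 6.0
tool_pos: [0.511, -0.0823, 0.0693]
eef_rot: [0.0, 0.175, 0.985, -0.0]
ft_force: [-0.9, -3.8, 4.5]
opening: 0.0366
gripper_force: 59.6
```

Request:
step_arm(increments=[[[0,0,0.001,0,0,0],[0,0,0.001,0,0,0]]])

```text
clock: 6.2
tool_pos: [0.511, -0.0823, 0.0682]
eef_rot: [0.0, 0.175, 0.985, -0.0]
ft_force: [-0.2, -4.9, 3.7]
opening: 0.0363
gripper_force: 59.6
```

Request:
step_arm(increments=[[[0,0,0.001,0,0,0],[0,0,0.0015,0,0,0],[0,0,0.0015,0,0,0]]])

```text
clock: 6.5
tool_pos: [0.511, -0.0823, 0.0668]
eef_rot: [0.0, 0.175, 0.985, -0.0]
ft_force: [-0.6, -4.3, 4.5]
opening: 0.0362
gripper_force: 59.7
```

Request:
step_arm(increments=[[[0,0,0.001,0,0,0],[0,0,0.001,0,0,0]]])

```text
clock: 6.7
tool_pos: [0.511, -0.0823, 0.0658]
eef_rot: [0.0, 0.175, 0.985, -0.0]
ft_force: [-0.4, -5.1, 4.2]
opening: 0.0366
gripper_force: 59.7
```

Request:
step_arm(increments=[[[0,0,0.001,0,0,0],[0,0,0.0013,0,0,0],[0,0,0.0013,0,0,0]]])

```text
clock: 7.0
tool_pos: [0.511, -0.0823, 0.0645]
eef_rot: [0.0, 0.175, 0.985, -0.0]
ft_force: [-0.5, -5.6, 5.1]
opening: 0.0368
gripper_force: 59.7
```

Request:
step_arm(increments=[[[0,0,0.001,0,0,0],[0,0,0.0013,0,0,0],[0,0,0.0013,0,0,0]]])

```text
clock: 7.3
tool_pos: [0.5111, -0.0823, 0.0634]
eef_rot: [0.0, 0.175, 0.985, -0.0]
ft_force: [-1.4, -4.8, 6.5]
opening: 0.0367
gripper_force: 59.8
```

Request:
step_arm(increments=[[[0,0,0.0007,0,0,0],[0,0,0.0007,0,0,0],[0,0,0.0007,0,0,0]]])

```text
clock: 7.6
tool_pos: [0.5111, -0.0823, 0.0629]
eef_rot: [0.0, 0.175, 0.985, -0.0]
ft_force: [-2.2, -5.0, 9.3]
opening: 0.0363
gripper_force: 60.0
```

Request:
step_arm(increments=[[[0,0,0.0007,0,0,0],[0,0,0.0007,0,0,0],[0,0,0.0007,0,0,0]]])

```text
clock: 7.9
tool_pos: [0.5111, -0.0824, 0.0624]
eef_rot: [0.0, 0.175, 0.985, 0.0]
ft_force: [-2.6, -4.7, 10.6]
opening: 0.0367
gripper_force: 60.2
```

Request:
step_arm(increments=[[[0,0,0.001,0,0,0],[0,0,0.001,0,0,0],[0,0,0.001,0,0,0]]])

```text
clock: 8.2
tool_pos: [0.5111, -0.0824, 0.0616]
eef_rot: [0.0, 0.175, 0.985, 0.0]
ft_force: [-4.7, -4.5, 14.5]
opening: 0.0363
gripper_force: 60.6
```

Request:
step_arm(increments=[[[0,0,0.0005,0,0,0],[0,0,0.001,0,0,0],[0,0,0.001,0,0,0],[0,0,0.001,0,0,0]]])

```text
clock: 8.6
tool_pos: [0.5112, -0.0824, 0.0609]
eef_rot: [0.0, 0.175, 0.985, 0.0]
ft_force: [-5.7, -4.8, 17.8]
opening: 0.0367
gripper_force: 60.9
```

```bash
python3 go.py .511 -.083 .06;python3 - <<'E'
from fit import *
F=[]
for i in range(3):
    a=robot.snapshot('scene'); F.append(robot.state()['ft_force'])
print(np.array(F))
E
```

```text
8.6 [-0.353   0.3409  0.5379  1.8928 -0.2107  0.9629  1.4995] [ 0.5112 -0.0824  0.0609] delta tool [ 0.     -0.0007  0.0009] F [-5.6921 -4.8194 17.8452] M [-0.9267  1.3301  0.0666] 0.03672874440269298 60.91669142246246
[[-0.9387  0.3448  0.0007]
 [ 0.3448  0.9387  0.0003]
 [-0.0006  0.0005 -1.    ]]
[[-6.1774 -4.2709 17.4377]
 [-5.5939 -3.7977 17.7632]
 [-6.481  -4.9703 17.2042]]
```

The rows are not in the units I measure in: turns go in shares of pi rad. I convert before sending: 12 degrees is 0.0667.

Request:
step_arm(increments=[[[0,0,0.0003,0,0,0],[0,0,0.0003,0,0,0.0167],[0,0,0.0003,0,0,0.0333],[0,0,0.0003,0,0,0.05],[0,0,0.0003,0,0,0.0667],[0,0,0.0003,0,0,0.0667]]])

```text
clock: 9.35
tool_pos: [0.5112, -0.0826, 0.0607]
eef_rot: [0.0, 0.278, 0.961, 0.0]
ft_force: [-6.0, -3.9, 19.1]
opening: 0.0366
gripper_force: 61.3
```

```bash
cat > look.py <<'E'
from fit import *
import sys
F=[]
for i in range(3):
    a=robot.snapshot('scene'); s=robot.state(); F.append(np.r_[s['ft_force'],s['wrist_torque']])
print(np.mean(F,0),s['clock'],s['joints'][6],s['eef_rot'],s['tool_pos'])
C=np.array([.511,-.083])
X,hsv,r,q=marks(a,C)
for n in('pointer_tip','set_mark','top_mark'):
    for z in robot.place_of(a,n)[:1]:
        p=atz(a,z['at'],.049)[:2];e=p-C;print(n,round(z['score'],2),np.round(z['at'],1),np.hypot(*e),np.degrees(-np.arctan2(e[1],e[0]))%360)
# bright pixels on dial annulus, angle histogram
e=X[...,:2]-C; th=np.degrees(-np.arctan2(e[...,1],e[...,0]))%360
for lo,hi in((.030,.035),(.035,.040)):
    k=(r>lo)&(r<hi)&(th>140)&(th<260)
    o=np.argsort(th[k]); print(' '.join(f'{t:.0f}:{v}' for t,v in zip(th[k][o],hsv[...,2][k][o]) if v>85))
if len(sys.argv)>1: cv2.imwrite(f'pics/{sys.argv[1]}.png',cv2.resize(a['color'][210:310,225:345,::-1],None,fx=5,fy=5,interpolation=cv2.INTER_CUBIC))
E
python3 look.py e
```

```text
[-6.7692 -4.3587 18.9281 -1.0685  1.513   0.1165] 9.5 1.3063669376082807 [0.0003 0.2771 0.9608 0.0002] [ 0.5112 -0.0826  0.0607]
set_mark 0.79 [264.  265.9] 0.04553878064735018 177.824988065454
top_mark 0.62 [261.7 252.3] 0.045248508084899615 226.69463983973688
169:118 170:130 173:185 175:202 176:184 179:159 181:92
170:128 171:162 173:182 175:166 177:166 179:93
```

View pics/e.png

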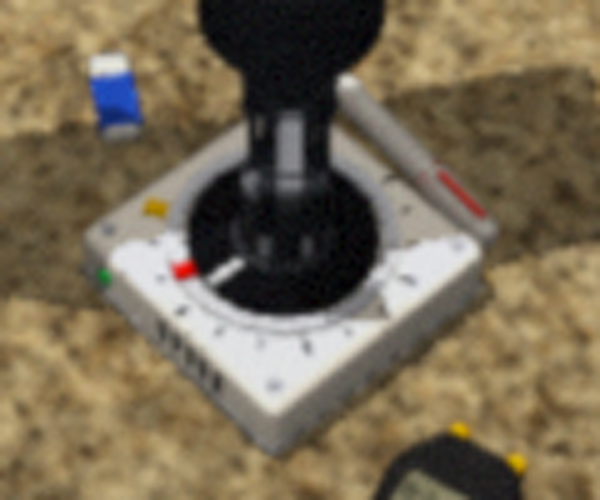

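The picture shows the white pointer has turned with the knob: its tip is at (210,282), nearing the red tab at (185,270); yellow is at (155,208). The dial is driven, so I continue winding.

Scaled: 30 degrees is 0.1667.

Request:
step_arm(increments=[[[0,0,0,0,0,0.0222],[0,0,0,0,0,0.0444],[0,0,0,0,0,0.0667],[0,0,0,0,0,0.0889],[0,0,0,0,0,0.1111],[0,0,0,0,0,0.1333],[0,0,0,0,0,0.1556],[0,0,0,0,0,0.1667]]])

```text
clock: 10.45
tool_pos: [0.5109, -0.0829, 0.0606]
eef_rot: [0.0, 0.518, 0.856, -0.0]
ft_force: [-7.4, -5.8, 19.7]
opening: 0.0367
gripper_force: 61.3
```

```bash
python3 look.py
```

```text
[-7.3361 -5.0945 20.0054 -1.2034  1.7393  0.1023] 10.6 0.8268256293465851 [ 0.      0.5166  0.8562 -0.0001] [ 0.5108 -0.0829  0.0606]
pointer_tip 0.94 [259.6 262.4] 0.05026724736639704 193.0563001897197
set_mark 0.63 [262.8 262.3] 0.04358364615698579 190.5004820142519
top_mark 0.78 [260.6 250.7] 0.04902897992982388 230.980901050375
199:112 200:122 200:134 204:181 205:184 209:135 210:114
201:151 202:155 205:193 206:192 210:112 210:99
```

Scaled: 30 degrees is 0.1667.

Request:
step_arm(increments=[[[0,0,-0.0002,0,0,0.0222],[0,0,-0.0002,0,0,0.0444],[0,0,-0.0002,0,0,0.0667],[0,0,-0.0002,0,0,0.0889],[0,0,-0.0002,0,0,0.1111],[0,0,-0.0002,0,0,0.1333],[0,0,-0.0002,0,0,0.1556],[0,0,-0.0002,0,0,0.1667],[0,0,-0.0002,0,0,0.1667]]])

```text
clock: 11.65
tool_pos: [0.5105, -0.083, 0.0606]
eef_rot: [-0.0, 0.721, 0.693, -0.0]
ft_force: [-7.7, -5.6, 19.9]
opening: 0.0367
gripper_force: 61.2
```

```bash
python3 look.py f
```

```text
[-8.5867 -5.5796 19.7108 -1.2169  1.9414  0.103 ] 11.8 0.35568264447356407 [-0.0002  0.7206  0.6934 -0.0003] [ 0.5105 -0.083   0.0606]
pointer_tip 0.6 [282.9 247.3] 0.026430417692020987 309.88615955675635
set_mark 0.51 [263.3 264.8] 0.04534721104762555 182.01040264366006
top_mark 0.94 [259.  252.9] 0.05067875251691044 223.07014371958863
233:90
232:103
```

View pics/f.png

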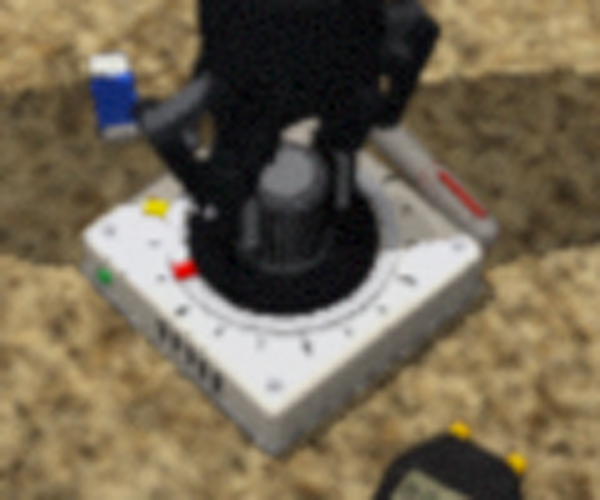

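The pointer's end shows at (208,212), just beside the finger, past the yellow mark: about 235° against 226.5°. I'll add 4° for margin, then turn back most of the way and measure.

Scaled: 4 degrees is 0.0222.

Request:
step_arm(increments=[[[0,0,-0.0002,0,0,0.0222],[0,0,-0.0002,0,0,0.0222],[0,0,-0.0002,0,0,0.0222]]])

```text
clock: 12.25
tool_pos: [0.5105, -0.083, 0.0607]
eef_rot: [-0.0, 0.744, 0.668, -0.0]
ft_force: [-7.9, -4.9, 19.0]
opening: 0.0367
gripper_force: 61.3
```

Scaled: -20 degrees is -0.1111.

Request:
step_arm(increments=[[[0,0,0,0,0,-0.0222],[0,0,0,0,0,-0.0444],[0,0,0,0,0,-0.0667],[0,0,0,0,0,-0.0889],[0,0,0,0,0,-0.1111],[0,0,0,0,0,-0.1111]]])

```text
clock: 12.85
tool_pos: [0.5107, -0.083, 0.0606]
eef_rot: [-0.0, 0.616, 0.788, -0.0]
ft_force: [-6.3, -5.7, 15.3]
opening: 0.0371
gripper_force: 60.9
```

Scaled: -20 degrees is -0.1111.

Request:
step_arm(increments=[[[0,0,0,0,0,-0.0222],[0,0,0,0,0,-0.0444],[0,0,0,0,0,-0.0667],[0,0,0,0,0,-0.0889],[0,0,0,0,0,-0.1111],[0,0,0,0,0,-0.1111]]])

```text
clock: 13.45
tool_pos: [0.5109, -0.0829, 0.0607]
eef_rot: [0.0, 0.47, 0.883, 0.0]
ft_force: [-5.2, -5.3, 14.7]
opening: 0.0364
gripper_force: 60.9
```

```bash
python3 look.py
```

```text
[-5.7922 -5.3939 14.907  -1.1831  1.2712 -0.0352] 13.6 0.9212826425769487 [0.0001 0.4711 0.8821 0.    ] [ 0.5109 -0.0829  0.0607]
pointer_tip 0.65 [281.8 248.3] 0.02332420329441929 304.7964502630517
set_mark 0.78 [263.8 261.5] 0.040818971334437695 192.25524544055423
top_mark 0.71 [259.  252.5] 0.050942254839684065 224.29697323465965
199:132 200:150 200:163 204:189 205:186 209:99
197:87 198:110 201:169 202:181 205:183 206:170
```

Request:
step_arm(increments=[[[0,0,0.0005,0,0,0],[0,0,0.0009,0,0,0],[0,0,0.0009,0,0,0]]])

```text
clock: 14.05
tool_pos: [0.511, -0.0829, 0.06]
eef_rot: [0.0, 0.471, 0.882, 0.0]
ft_force: [-6.7, -4.5, 18.1]
opening: 0.0367
gripper_force: 61.1
```

Scaled: -12 degrees is -0.0667.

Request:
step_arm(increments=[[[0,0,0,0,0,-0.0167],[0,0,0,0,0,-0.0333],[0,0,0,0,0,-0.05],[0,0,0,0,0,-0.0667],[0,0,0,0,0,-0.0667]]])

```text
clock: 14.55
tool_pos: [0.5111, -0.0827, 0.0601]
eef_rot: [0.0, 0.375, 0.927, 0.0]
ft_force: [-5.6, -3.6, 17.6]
opening: 0.0362
gripper_force: 61.2
```

```bash
cat >> look.py <<'E'
for n,m in(('red',((hsv[...,0]<8)|(hsv[...,0]>172))&(hsv[...,1]>130)&(hsv[...,2]>90)&(r>.04)&(r<.06)&(abs(th-187)<20)),('ptr',(hsv[...,2]>80)&(r>.028)&(r<.037)&(th>165)&(th<240)&(hsv[...,1]<90))):
    w=(hsv[...,1] if n=='red' else hsv[...,2]-60)[m]; print(n,m.sum(),(th[m]*w).sum()/w.sum())
E
python3 look.py
```

```text
[-6.4512 -4.6193 17.8411 -1.0874  1.4452 -0.07  ] 14.7 1.1133587950470312 [0.0002 0.3762 0.9265 0.0002] [ 0.5111 -0.0827  0.0601]
pointer_tip 0.93 [264.1 262.8] 0.04144895664460817 187.34824976554043
set_mark 0.71 [263.7 263.9] 0.043472766175904405 184.23656869814698
top_mark 0.85 [263.9 251.6] 0.04118511008645788 231.13162554841492
185:96 186:127 189:176 191:188 194:186 195:163 199:92
185:93 188:159 189:176 192:194 193:187 194:155 196:121 197:94
red 13 187.1846834016984
ptr 12 191.1479678118252
```

Scaled: -4.5 degrees is -0.025.

Request:
step_arm(increments=[[[0,0,0,0,0,-0.0111],[0,0,0,0,0,-0.0222],[0,0,0,0,0,-0.025],[0,0,0,0,0,-0.025]]])

```text
clock: 15.25
tool_pos: [0.5111, -0.0827, 0.0601]
eef_rot: [0.0, 0.339, 0.941, 0.0]
ft_force: [-7.1, -4.3, 18.2]
opening: 0.0368
gripper_force: 61.2
```

```bash
python3 look.py g
```

```text
[-6.4814 -4.6982 17.7768 -1.0879  1.4298 -0.0741] 15.4 1.1853082156758175 [0.0002 0.3396 0.9406 0.0002] [ 0.5111 -0.0827  0.0601]
pointer_tip 0.68 [262.8 264.1] 0.04545844264667768 184.7598811186511
set_mark 0.6 [263.1 261.1] 0.041958968802113604 194.34648034920215
top_mark 0.95 [260.6 251.1] 0.04864065425865147 229.73912833343095
181:90 183:152 185:173 186:186 189:190 191:159 194:101
182:124 184:162 185:183 188:182 189:162 192:103
red 13 187.717727568307
ptr 13 187.27242549875325
```

View pics/g.png

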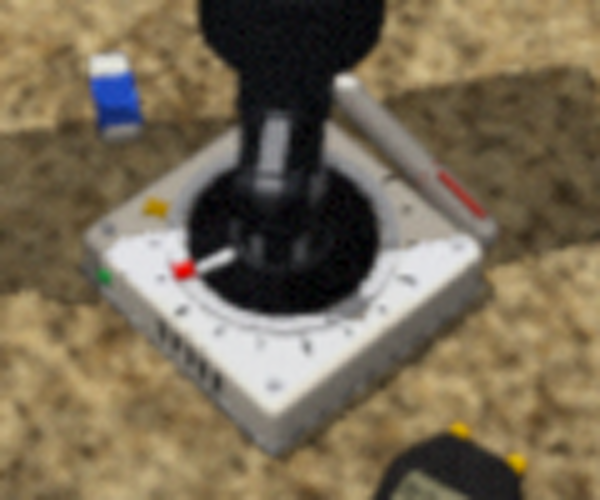

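The pointer now runs straight into the red tab (185,270): both measure about 187.5°. Next I ease off, open and lift.

Request:
step_arm(increments=[[[0,0,-0.002,0,0,0],[0,0,-0.004,0,0,0],[0,0,-0.007,0,0,0],[0,0,-0.01,0,0,0],[0,0,-0.012,0,0,0],[0,0,-0.012,0,0,0]]])

```text
clock: 16.15
tool_pos: [0.5109, -0.0826, 0.0711]
eef_rot: [0.0, 0.339, 0.941, -0.0]
ft_force: [-0.5, -5.4, 3.7]
opening: 0.0361
gripper_force: 60.0
```

Request:
step_arm(increments=[[[0,0,0,0,0,0],[0,0,0,0,0,0],[0,0,0,0,0,0],[0,0,0,0,0,0],[0,0,0,0,0,0],[0,0,0,0,0,0],[0,0,0,0,0,0]]], jaw=1)

```text
clock: 16.85
tool_pos: [0.511, -0.0821, 0.071]
eef_rot: [-0.0, 0.339, 0.941, -0.0]
ft_force: [0.1, -1.1, -0.3]
opening: 0.0859
gripper_force: 0.0
```

Request:
step_arm(increments=[[[0,0,-0.02,0,0,0],[0,0,-0.04,0,0,0],[0,0,-0.06,0,0,0],[0,0,-0.08,0,0,0],[0,0,-0.1,0,0,0],[0,0,-0.12,0,0,0],[0,0,-0.12,0,0,0]]])

```text
clock: 17.55
tool_pos: [0.5125, -0.0825, 0.1937]
eef_rot: [0.002, 0.339, 0.941, 0.001]
ft_force: [0.1, 0.5, -0.5]
opening: 0.0853
gripper_force: 0.0
```

```bash
python3 look.py i; python3 go.py .511 -.083 .06
```

```text
[-0.0269 -0.0666  0.17    0.0041  0.0117 -0.0162] 17.7 1.0911546007902704 [-0.0004  0.3391  0.9407 -0.0001] [ 0.5106 -0.082   0.1903]
set_mark 0.71 [264.6 262.9] 0.04056231599558789 186.37005017912657
top_mark 0.68 [259.4 252. ] 0.05044063282561204 226.06791502875618
181:101 183:164 185:182 186:193 189:198 191:161 194:107
182:133 184:169 185:188 188:193 189:165 192:104
red 12 188.02867426638667
ptr 13 187.19117832681968
17.85 [-0.4635  0.1958  0.6445  1.7493 -0.1235  1.2392  1.091 ] [ 0.5104 -0.082   0.19  ] delta tool [-0.0012 -0.0002  0.13  ] F [ 0.4173 -0.7243 -0.4173] M [-0.0295 -0.0617  0.0049] 0.08539301016690358 0.0
[[-0.7699  0.6381 -0.0017]
 [ 0.6381  0.7699 -0.0002]
 [ 0.0012 -0.0012 -1.    ]]
```

View pics/i.png

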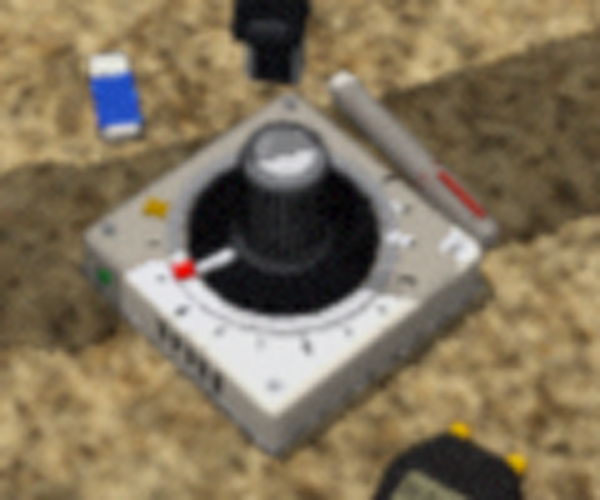

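The knob has sprung up, the pointer meets the red tab at (185,270), the gripper is clear, and the neighbouring things haven't moved. Handing in.

```bash
python3 -c "
from workcell import robot
print(robot.sign_off())"
```

```text
the job is handed in; nothing more can be done
None
```

I wound the dial about 12° past the yellow top mark, turned it back until the pointer was within about 1° of the middle of the red tab, let go of the knob and handed the job in; the hand-in reported no verdict.

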